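# Clip the cover onto the knee-drive housing

## Task

One of the two brace knee units on the bench is still open. Set the loose plastic cover on it and press it straight down until it is fully home and both its clip arms have snapped in under the housing's rim, then let go. Do not knock the glue bottle over.

Things in the scene. Friction and masses are not known exactly. Their poses are not given: they have to be found in the camera images.
- housing: The open knee-drive housing: aluminium box 98 x 66 mm (x, y), brass gear inside, immovable on a steel plate 130 x 100 x 8 mm. A steel brace bar, 200 mm long, 22 mm above the bench, runs through it along x. Origin on the bench under the middle of the box; x along the long side, z up. Place and yaw (within 0.5 rad of the bench's x) vary between runs.
- housing_rim (a point): Middle of the housing's opening, level with the top of its rim, 70 mm above the bench. The rim runs round the top edge and sticks out: 112 x 80 mm (x, y), 5 mm thick, overhanging the walls by 7 mm with free space below.
- finished_unit: A second, identical knee unit that is already closed with its own cover (104 mm tall in all), fixed to the bench. It needs nothing. Origin on the bench under its middle, x along its long side.
- cover: The loose tan plastic cover, about 0.19 kg (up to 30 percent more or less), 60 mm tall, standing upright on the bench on its skirts: flange plate, hump on top, skirts at the sides, clip arms at the ends. Origin at the middle of the skirts' lower edges, z up, x along the hump. Home on the housing, its origin is 44 mm above the bench and its x axis parallel to the housing's, either way round.
- cover_grip (a point): Middle of the cover's hump, 45 mm above the cover's origin. The hump is a solid block 100 x 40 x 30 mm (x, y, z): grip it across its 40 mm width (y), fingertips just above the flange, which is 30 mm above the origin.
- cover_top (a point): Middle of the hump's flat top, 60 mm above the cover's origin: the place to press. Set loosely on the rim, the cover's origin is about 60 mm above the bench; pressing it down 16 mm more (peak 6 to 15 N in all) spreads the arms until they snap under the rim.
- cover_seat (a point): Middle of the underside of the flange (plate 108 x 90 x 4 mm), 26 mm above the cover's origin; it meets housing_rim when the cover is home. The skirts hang 26 mm below it along the +y and -y edges, 84 mm apart inside and flared outward at the foot, so they guide the cover over the 80 mm rim.
- clip_front (a joint): Spread (rad) of the sprung clip arm at the cover's -x end: 36 mm wide, hanging from 56 mm above the origin, with an inward catch whose flat top is 19.5 mm above the origin and a sloped lead-in below that forgives about 4 mm. 0 at rest, 0.05 to 0.11 as the catch slides over the rim, 0 again when snapped under.
- clip_back (a joint): The same for the arm at the cover's +x end. The two catches stand 105 mm apart at rest; the rim is 112 mm long.
- glue_bottle: White plastic bottle with a red cap, diameter 56 mm, 140 mm tall, 0.25 kg, standing loose towards the back of the work area. Origin under its middle, z up.
Mind the look-alikes: they are no part of the job. Leave any black or yellow look-alike of the cover alone. What is shaped like the housing but turquoise is not meant.

How it is judged:
On the way:
1. the cover is set over the housing's rim, not yet clipped, moving slowly (z of cover_seat in the frame of housing_rim between 0.004 and 0.02 m and horizontal distance between cover_seat and housing_rim below 0.012 m and linear speed of cover below 0.25 m/s), for 0.03 s.
At the end, for the whole second after the job is handed in: The cover lies home on the open housing: flange within 2.5 mm of the rim's top, within 6 mm of centred, within 0.1 rad of parallel and 0.05 rad of level, both clip arms sprung back in under the rim (below 0.03 rad), at rest and released; the glue bottle still stands (within 0.3 rad of upright) (z of cover_seat in the frame of housing_rim between -0.003 and 0.0025 m and horizontal distance between cover_seat and housing_rim below 0.006 m and angle between the x axis of cover and the x axis of housing, either way round below 0.1 rad and angle between cover's own z axis and vertical below 0.05 rad and value of joint each of clip_front, clip_back below 0.03 rad and linear speed of cover below 0.02 m/s and angle between glue_bottle's own z axis and vertical below 0.3 rad); the robot touches nothing.
It fails at once if the glue bottle is knocked over (angle between glue_bottle's own z axis and vertical above 0.5 rad).
It also fails if it takes over 51 s, if anything falls off the work surface, if the arm or the gripper's body presses on something with over 40 N, if the wrist force passes 120 N, or if a joint passes its speed limit or range.

## Robot

A 6-joint arm with a two-finger parallel gripper is mounted at the origin on the work surface. World frame = base frame: x ahead of the robot, y to its left, z up, the work surface at z = 0. Lengths are in m, angles in rad, forces in N, time in s.
With the tool pointing down it reaches from about 0.35 to 0.775 m from the base axis. Payload 5.5 kg.
Tool frame: the origin (TCP) lies midway between the tips of the shut fingers; the grasp point (between the pads) lies 19 mm behind it (env.hold_point_z is the distance from the TCP to the grasp point, in m); z points along the fingers, y is the line along which they close (so a half turn about z gives the same grasp; the last joint's range is limited). The gripper opens to 85 mm and grips with 20 to 120 N. Pads are 22 mm wide; open, the fingers measure 114 mm over their backs; the gripper's body (76 mm by 85 mm) begins 54 mm behind the grasp point. The pads swing forward as they close: fully open they stand 13 mm farther back than shut.
Start: joints at [1.058, 0.313, 0.046, 1.304, 0, 1.431], TCP at [0.209, 0.536, 0.231] pointing down, gripper open.
Joint ranges: [-2.76, 2.76], [-0.86, 1.69], [-1.03, 1.26], [-2.2, 2.34], [-1.47, 1.5], [-3.14, 3.14]. Speed limits (rad/s): [2.57, 2.57, 3.14, 3.14, 3.14, 3.14].

## Interface

Orientations are given as a unit quaternion [w, x, y, z].
In Python, from workcell import env, read_camera gives the robot as it stands. The module is installed in compiled form; this text tells all that it offers.
- The arm moves only by the tool carry_out, never from a script. Its argument "moves" is a list of rows, each an object of numbers: "tx", "ty", "tz": the shift along the world's x, y, z in cm; "wx", "wy", "wz": the turn, a rotation vector about the world's x, y, z in rad; "claw": the closure, from -1 (fully open) to 1 (shut). A call has 1 to 8 rows; each row shifts and turns the commanded pose from where the row before left it; what a row does not reach is not made up. A row lasts 1/8 s, in which the tool goes at most 62.5 mm and 10.7 degrees, less where a joint would pass 70% of its speed; a pose out of reach is approached as far as the arm can. A call is refused whole if a number of a shift passes 6.25 or a number of a turn 0.188, either way. A call with a gripper value outside its range is refused whole. The fingers move at their own pace and stop on an object; "newtons" is the grip in N (left out, the last holds). Time passes only in rows, so rows that do not move let the fingers close. It gives the time, the measured TCP pose, the force, the opening and the grip force at its end, in the units of the state.
- env.get_state(): the state, without advancing time (a new reading comes with each control period).
- read_camera(name): name is "side" or "top" or "wrist"; returns a dict with "image" (384x512x3 uint8, blue, green, red), "z_map" (384x512 float32, m along the optical axis (not along the pixel's ray), 0 where there is no reading), "fx", "fy", "cx", "cy" (pixels), "camera_from_world" (4x4, takes a point from world to camera coordinates); the wrist camera has in their place "hand_eye" (4x4, takes a point from camera to tool coordinates, whose origin is the TCP and whose axes are the flange's). Camera axes: x right, y down, z forward; pixel columns grow to the right and rows downward; lengths in m; the calibration is good to about 2 mm. The wrist camera is an equidistant fisheye: a pixel r from the principal point sees the ray r / f radians off the axis. A picture is of the moment at which its call begins: read the wrist's pose just before it.
- env.hand_in(): hands the job in; it is judged then, once.
The state is a dict: "clock": time; "joint_pos": joint angles; "qvel": joint speeds; "tau": joint torques, N m; "tcp_pos": TCP position; "orientation": TCP orientation; "wrist_force": force on the tool from outside, world axes, zero at the start; "ft_torque": the same for the moment, N m; "finger_gap": finger opening in m; "grip_force": force on a finger pad.
Only numpy, scipy, OpenCV 4.12 (cv2) and the standard library are available. Lean on these libraries where they do the work, as an engineer would, in place of code of your own. Each camera call takes 0.05 s, during which the arm holds its last target. There are 200 camera calls.

## Working session

There is one attempt and no reset: what is moved stays moved. The work goes in short steps, Python scripts to look and compute and a tool call to move; the robot and the scene stay as the last step left them, time stands still between calls to the robot, and variables do not carry over. Pictures are saved under pics/ and viewed, at most 10 in all, crops included, and the job is handed in when it is done.

Besides the shell and the picture viewer there is one more tool, called after ">>>" as name([rows], argument=value, ...), one row to a line, values as JSON. carry_out: Moves the arm, as the interface text tells. Its arguments: {"type":"object","properties":{"moves":{"type":"array","items":{"type":"object","properties":{"tx":{"type":"number"},"ty":{"type":"number"},"tz":{"type":"number"},"wx":{"type":"number"},"wy":{"type":"number"},"wz":{"type":"number"},"claw":{"type":"number"}}}},"newtons":{"type":"number"}},"required":["moves"]}

```bash
mkdir -p pics; cat > h.py <<'E'
import numpy as np, cv2
from workcell import env, read_camera
def cloud(c):
    z=c["z_map"]; v,u=np.mgrid[:z.shape[0],:z.shape[1]]
    P=np.stack([(u-c["cx"])/c["fx"]*z,(v-c["cy"])/c["fy"]*z,z],-1)
    T=np.linalg.inv(c["camera_from_world"])
    W=P@T[:3,:3].T+T[:3,3]; W[z==0]=np.nan
    return W
E
python3 - <<'E'
from h import *
for n in ("top","side"):
    c=read_camera(n); cv2.imwrite(f"pics/{n}1.png",c["image"]); np.savez(f"{n}1.npz",W=cloud(c),im=c["image"])
    print(n,np.linalg.inv(c["camera_from_world"]).round(3).tolist())
s=env.get_state(); print(s)
E
```

```text
top [[-0.028, -0.99, 0.136, 0.316], [-1.0, 0.029, -0.001, 0.057], [-0.003, -0.136, -0.991, 1.204], [0.0, 0.0, 0.0, 1.0]]
side [[0.992, -0.083, 0.097, 0.38], [-0.127, -0.638, 0.759, -0.776], [-0.001, -0.765, -0.644, 0.792], [0.0, 0.0, 0.0, 1.0]]
{'clock': 0.1, 'joint_pos': array([1.05836872e+00, 3.13957204e-01, 4.50943889e-02, 1.30358805e+00,
       1.28950225e-05, 1.43121337e+00]), 'qvel': array([ 0.0008036 , -0.00135199,  0.00360453, -0.00041433, -0.00174841,
        0.00158903]), 'tau': array([ 3.63755891e-03, -4.81723595e+01,  2.99244618e+01,  1.27139501e-02,
       -1.22287779e-04, -7.45231034e-06]), 'tcp_pos': array([0.20922715, 0.53510132, 0.23048062]), 'orientation': array([-2.71050616e-04,  1.85344343e-01,  9.82673287e-01, -7.81632646e-04]), 'wrist_force': array([ 1.05442532,  0.98088619, -0.3234058 ]), 'ft_torque': array([0.02615913, 0.0060128 , 0.0182663 ]), 'grip_force': 0.0, 'finger_gap': 0.0852448716820333}
```

View pics/top1.png

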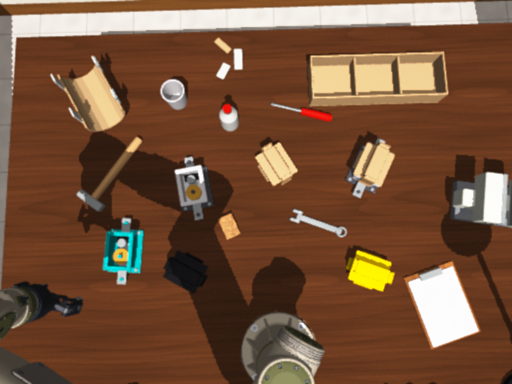

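View pics/side1.png

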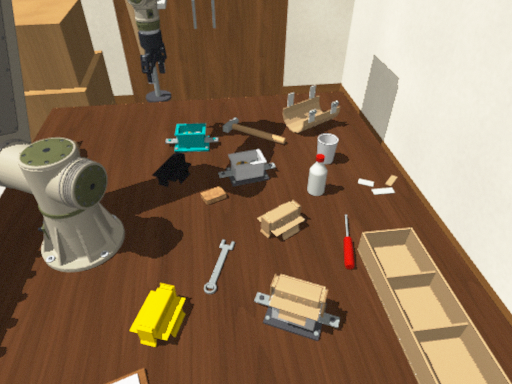

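The top view shows the loose tan cover at about (276,164), the open grey housing at (193,188), the finished unit at (373,165) and the bottle at (229,117). The black, yellow and turquoise look-alikes are separate from these. The side view agrees: cover (283,219), housing (248,166), bottle (317,175).

```bash
python3 - <<'E'
from h import *
def rect(P,nm):
    r=cv2.minAreaRect((P[:,:2]*1000).astype(np.float32)); print(nm,len(P),"z",np.percentile(P[:,2],[5,50,95]).round(4),"ctr/size mm/ang",np.round(r[0],1),np.round(r[1],1),round(r[2],1),"mean",(P[:,:2].mean(0)*1000).round(1))
    m=cv2.boxPoints(r); return r
for n,b in (("top",dict(cover=(245,130,310,195),housing=(165,150,220,225),bottle=(212,95,245,135),fin=(340,130,400,200))),("side",dict(cover=(250,195,315,245),housing=(215,140,280,190),bottle=(300,150,332,198)))):
    d=np.load(f"{n}1.npz"); W=d["W"]; hsv=cv2.cvtColor(d["im"],cv2.COLOR_BGR2HSV)
    for k,(u0,v0,u1,v1) in b.items():
        P=W[v0:v1,u0:u1].reshape(-1,3); H=hsv[v0:v1,u0:u1].reshape(-1,3)
        z=P[:,2]
        if k=="cover":
            rect(P[(z>.054)&(z<.068)],n+" hump"); rect(P[(z>.022)&(z<.068)],n+" all")
        elif k=="housing":
            rect(P[(z>.064)&(z<.076)],n+" rim"); rect(P[(z>.017)&(z<.03)],n+" bar")
        elif k=="bottle": rect(P[(z>.03)&(z<.2)],n+" bottle")
        else: rect(P[(z>.098)&(z<.115)],n+" finhump")
E
```

```text
top hump 490 z [0.0563 0.06   0.0639] ctr/size mm/ang [563.6 -13.8] [121.5  40.6] 29.5 mean [562.7 -14.4]
top all 1048 z [0.0276 0.0378 0.0628] ctr/size mm/ang [564.  -14.5] [121.9  90.8] 30.4 mean [561.  -13.1]
top rim 434 z [0.0664 0.0703 0.0736] ctr/size mm/ang [495.8 246.4] [112.7  80.2] 9.3 mean [495.5 246.4]
top bar 329 z [0.0176 0.0224 0.0284] ctr/size mm/ang [481.8 241.8] [227.6  70.8] 22.6 mean [487.3 245.8]
top bottle 354 z [0.0426 0.0961 0.142 ] ctr/size mm/ang [704.3 128.4] [49.2 53.6] 4.6 mean [697.5 127.2]
top finhump 547 z [0.1004 0.1048 0.1083] ctr/size mm/ang [ 544.2 -305.2] [ 40.5 122.7] 63.0 mean [ 543.7 -304.6]
side hump 403 z [0.0552 0.0581 0.0606] ctr/size mm/ang [565.9 -15.3] [122.3  40.3] 29.5 mean [564. -18.]
side all 981 z [0.0264 0.0462 0.0599] ctr/size mm/ang [564.8 -15.2] [123.2  94.5] 31.6 mean [565.7 -29.1]
side rim 261 z [0.0648 0.0681 0.071 ] ctr/size mm/ang [497.2 246.5] [111.6  89.4] 8.8 mean [497.4 243.6]
side bar 260 z [0.0176 0.0209 0.029 ] ctr/size mm/ang [495.1 296.4] [297.8 205.3] 86.7 mean [483.1 231.3]
side bottle 569 z [0.0354 0.0745 0.1372] ctr/size mm/ang [740.4 192.2] [202.5  55.4] 64.9 mean [717.1 138.5]
```

Sizes fit (hump 40.6 mm wide, top at 0.060; rim 112.7 × 80.2 mm, at 0.070). The cover is at about (0.5645, -0.0145), yaw 29.5°. The housing is at about (0.4965, 0.2464), yaw 9.1°. I'm moving above the cover with a yaw of +0.888 rad.

>>> carry_out([
  {"tx": 2.2, "ty": -3.4, "wz": 0.055, "claw": -1},
  {"tx": 2.2, "ty": -3.4, "wz": 0.055},
  {"tx": 2.2, "ty": -3.4, "wz": 0.055},
  {"tx": 2.2, "ty": -3.4, "wz": 0.055},
  {"tx": 2.2, "ty": -3.4, "wz": 0.055},
  {"tx": 2.2, "ty": -3.4, "wz": 0.055},
  {"tx": 2.2, "ty": -3.4, "wz": 0.055},
  {"tx": 2.2, "ty": -3.4, "wz": 0.055},
], newtons=70)

```text
invalid input at $.moves[0]: expected keys tx, ty, tz, wx, wy, wz, claw
```

>>> carry_out([
  {"tx": 2.2, "ty": -3.4, "wz": 0.055},
  {"tx": 2.2, "ty": -3.4, "wz": 0.055},
  {"tx": 2.2, "ty": -3.4, "wz": 0.055},
  {"tx": 2.2, "ty": -3.4, "wz": 0.055},
  {"tx": 2.2, "ty": -3.4, "wz": 0.055},
  {"tx": 2.2, "ty": -3.4, "wz": 0.055},
  {"tx": 2.2, "ty": -3.4, "wz": 0.055},
  {"wz": 0.055},
])

```text
invalid input at $.moves[0]: expected keys tx, ty, tz, wx, wy, wz, claw
```

```bash
cat >> h.py <<'E'
from scipy.spatial.transform import Rotation as R
def tool():
    s=env.get_state(); q=s["orientation"]; M=R.from_quat([*q[1:],q[0]]).as_matrix()
    print("t",s["clock"],"tcp",s["tcp_pos"].round(4),"yaw_y",np.degrees(np.arctan2(M[1,1],M[0,1])).round(2),"z",M[:,2].round(4),"F",s["wrist_force"].round(1),"T",s["ft_torque"].round(2),"gap",round(s["finger_gap"],4),"grip",round(s["grip_force"],1),"q",s["joint_pos"].round(2))
    return s,M
E
python3 -c "
from h import *
tool()"
```

```text
t 0.1 tcp [0.2092 0.5351 0.2305] yaw_y 68.64 z [-8.0e-04 -1.4e-03 -1.0e+00] F [ 1.1  1.  -0.3] T [0.03 0.01 0.02] gap 0.0852 grip 0.0 q [1.06 0.31 0.05 1.3  0.   1.43]
```

All keys are required in every row.

>>> carry_out([
  {"tx": 2.2, "ty": -3.4, "tz": 0, "wx": 0, "wy": 0, "wz": 0.055, "claw": -1},
  {"tx": 2.2, "ty": -3.4, "tz": 0, "wx": 0, "wy": 0, "wz": 0.055, "claw": -1},
  {"tx": 2.2, "ty": -3.4, "tz": 0, "wx": 0, "wy": 0, "wz": 0.055, "claw": -1},
  {"tx": 2.2, "ty": -3.4, "tz": 0, "wx": 0, "wy": 0, "wz": 0.055, "claw": -1},
  {"tx": 2.2, "ty": -3.4, "tz": 0, "wx": 0, "wy": 0, "wz": 0.055, "claw": -1},
  {"tx": 2.2, "ty": -3.4, "tz": 0, "wx": 0, "wy": 0, "wz": 0.055, "claw": -1},
  {"tx": 2.2, "ty": -3.4, "tz": 0, "wx": 0, "wy": 0, "wz": 0.055, "claw": -1},
  {"tx": 2.2, "ty": -3.4, "tz": 0, "wx": 0, "wy": 0, "wz": 0.055, "claw": -1},
], newtons=70)

```text
clock: 1.1
tcp_pos: [0.3858, 0.2623, 0.231]
orientation: [-0.0, -0.035, 0.999, -0.0]
wrist_force: [1.0, 0.6, -0.5]
finger_gap: 0.085
grip_force: 0.0
```

>>> carry_out([
  {"tx": 2.2, "ty": -3.4, "tz": 0, "wx": 0, "wy": 0, "wz": 0.055, "claw": -1},
  {"tx": 2.2, "ty": -3.4, "tz": 0, "wx": 0, "wy": 0, "wz": 0.055, "claw": -1},
  {"tx": 2.2, "ty": -3.4, "tz": 0, "wx": 0, "wy": 0, "wz": 0.055, "claw": -1},
  {"tx": 2.2, "ty": -3.4, "tz": 0, "wx": 0, "wy": 0, "wz": 0.055, "claw": -1},
  {"tx": 2.2, "ty": -3.4, "tz": 0, "wx": 0, "wy": 0, "wz": 0.055, "claw": -1},
  {"tx": 2.2, "ty": -3.4, "tz": 0, "wx": 0, "wy": 0, "wz": 0.055, "claw": -1},
  {"tx": 2.2, "ty": -3.4, "tz": 0, "wx": 0, "wy": 0, "wz": 0.055, "claw": -1},
  {"tx": 0, "ty": 0, "tz": 0, "wx": 0, "wy": 0, "wz": 0.055, "claw": -1},
])

```text
clock: 2.1
tcp_pos: [0.5406, 0.0231, 0.2304]
orientation: [-0.0, -0.25, 0.968, -0.0]
wrist_force: [-0.5, 0.5, -0.6]
finger_gap: 0.0853
grip_force: 0.0
```

```bash
python3 - <<'E'
from h import *
s,M=tool()
c=read_camera("wrist"); cv2.imwrite("pics/wrist1.png",c["image"]); print(c["hand_eye"].round(3).tolist(),c["fx"],c["cx"],c["cy"])
E
```

```text
t 2.1 tcp [0.5406 0.0231 0.2304] yaw_y 118.96 z [-7.e-04 -3.e-04 -1.e+00] F [-0.5  0.5 -0.6] T [0.03 0.05 0.  ] gap 0.0853 grip 0.0 q [-0.11  0.25 -0.04  1.28 -0.   -0.61]
[[-0.0, -0.964, -0.266, 0.068], [1.0, -0.0, 0.001, -0.0], [-0.001, -0.266, 0.964, -0.142], [0.0, 0.0, 0.0, 1.0]] 297.3186396354542 262.038239673826 189.2940954095403
```

View pics/wrist1.png

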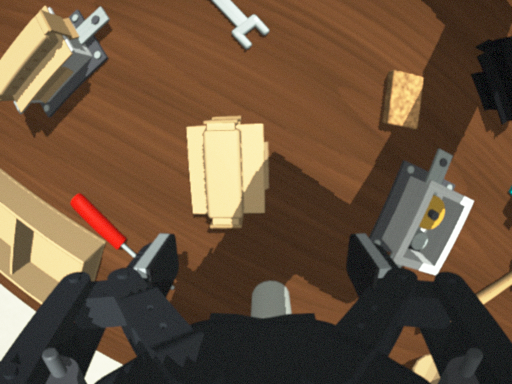

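The wrist view shows the cover at (225,172), with its hump vertical in the image, so the yaw agrees with the gripper. The housing is at (425,220). I'm refining with the wrist depth.

```bash
cat >> h.py <<'E'
def wcloud():
    s,M=tool(); c=read_camera("wrist"); z=c["z_map"].astype(float); v,u=np.mgrid[:z.shape[0],:z.shape[1]]
    a,b=(u-c["cx"])/c["fx"],(v-c["cy"])/c["fy"]; r=np.hypot(a,b); k=np.tan(np.minimum(r,1.5))/np.maximum(r,1e-9)
    P=np.stack([a*k*z,b*k*z,z],-1); H=c["hand_eye"]
    W=(P@H[:3,:3].T+H[:3,3])@M.T+s["tcp_pos"]; W[(z==0)|(r>1.2)]=np.nan
    return W,c["image"],s,M
def rect(P,nm):
    r=cv2.minAreaRect((P[:,:2]*1000).astype(np.float32)); print(nm,len(P),"z",np.percentile(P[:,2],[5,50,95]).round(4),"ctr/size mm/ang",np.round(r[0],1),np.round(r[1],1),round(r[2],1))
E
python3 - <<'E'
from h import *
W,im,s,M=wcloud()
P=W[105:240,175:280].reshape(-1,3); z=P[:,2]
rect(P[(z>.054)&(z<.068)],"hump"); rect(P[(z>.022)&(z<.068)],"all")
P=W[140:290,360:490].reshape(-1,3); z=P[:,2]; d=np.hypot(P[:,0]-.4965,P[:,1]-.2464)
rect(P[(z>.064)&(z<.076)&(d<.08)],"rim")
E
```

```text
t 2.15 tcp [0.5398 0.0241 0.2305] yaw_y 119.11 z [-1.4e-03  2.0e-04 -1.0e+00] F [-0.   0.7 -0.8] T [-0.02  0.01 -0.01] gap 0.0855 grip 0.0 q [-0.1   0.25 -0.05  1.28  0.   -0.61]
hump 3740 z [0.0572 0.0591 0.0604] ctr/size mm/ang [564.8 -13. ] [121.2  40.9] 29.7
all 7243 z [0.0284 0.0567 0.0601] ctr/size mm/ang [564.7 -13.1] [121.8  90.9] 30.1
rim 2074 z [0.0657 0.0696 0.0708] ctr/size mm/ang [496.9 247.6] [112.4  81.8] 9.5
```

>>> carry_out([
  {"tx": 1.25, "ty": -1.9, "tz": 0, "wx": 0, "wy": 0, "wz": 0.01, "claw": -1},
  {"tx": 1.25, "ty": -1.85, "tz": -3, "wx": 0, "wy": 0, "wz": 0, "claw": -1},
  {"tx": 0, "ty": 0, "tz": -4, "wx": 0, "wy": 0, "wz": 0, "claw": -1},
  {"tx": 0, "ty": 0, "tz": -4, "wx": 0, "wy": 0, "wz": 0, "claw": -1},
  {"tx": 0, "ty": 0, "tz": -3, "wx": 0, "wy": 0, "wz": 0, "claw": -1},
  {"tx": 0, "ty": 0, "tz": 0, "wx": 0, "wy": 0, "wz": 0, "claw": -1},
])

```text
clock: 2.95
tcp_pos: [0.5618, -0.011, 0.0889]
orientation: [-0.003, -0.256, 0.967, 0.001]
wrist_force: [0.2, 0.6, 0.5]
finger_gap: 0.0855
grip_force: 0.0
```

```bash
python3 -c "
from h import *
tool()"
```

```text
t 2.95 tcp [ 0.5618 -0.011   0.0889] yaw_y 119.63 z [-0.006   0.0011 -1.    ] F [0.2 0.6 0.5] T [0.01 0.07 0.04] gap 0.0855 grip 0.0 q [-0.16  0.37 -0.23  0.97  0.   -0.68]
```

>>> carry_out([
  {"tx": 0.3, "ty": -0.25, "tz": 0, "wx": 0, "wy": 0, "wz": 0, "claw": -1},
  {"tx": 0, "ty": 0, "tz": -2, "wx": 0, "wy": 0, "wz": 0, "claw": -1},
  {"tx": 0, "ty": 0, "tz": -2, "wx": 0, "wy": 0, "wz": 0, "claw": -1},
  {"tx": 0, "ty": 0, "tz": -1, "wx": 0, "wy": 0, "wz": 0, "claw": -1},
  {"tx": 0, "ty": 0, "tz": 0, "wx": 0, "wy": 0, "wz": 0, "claw": -1},
  {"tx": 0, "ty": 0, "tz": 0, "wx": 0, "wy": 0, "wz": 0, "claw": -1},
])

```text
clock: 3.7
tcp_pos: [0.5684, -0.0146, 0.0425]
orientation: [0.001, -0.256, 0.967, -0.0]
wrist_force: [0.6, -0.7, -0.1]
finger_gap: 0.0854
grip_force: 0.0
```

```bash
python3 -c "
from h import *
tool()"
```

```text
t 3.7 tcp [ 0.5684 -0.0146  0.0425] yaw_y 119.63 z [ 1.8e-03 -3.0e-04 -1.0e+00] F [ 0.6 -0.7 -0.1] T [-0.02  0.04 -0.  ] gap 0.0854 grip 0.0 q [-0.17  0.43 -0.28  0.87  0.   -0.68]
```

>>> carry_out([
  {"tx": -0.35, "ty": 0.12, "tz": -0.9, "wx": 0, "wy": 0, "wz": 0, "claw": -1},
  {"tx": 0, "ty": 0, "tz": 0, "wx": 0, "wy": 0, "wz": 0, "claw": -1},
  {"tx": 0, "ty": 0, "tz": 0, "wx": 0, "wy": 0, "wz": 0, "claw": 0},
  {"tx": 0, "ty": 0, "tz": 0, "wx": 0, "wy": 0, "wz": 0, "claw": 0.5},
  {"tx": 0, "ty": 0, "tz": 0, "wx": 0, "wy": 0, "wz": 0, "claw": 1},
  {"tx": 0, "ty": 0, "tz": 0, "wx": 0, "wy": 0, "wz": 0, "claw": 1},
  {"tx": 0, "ty": 0, "tz": 0, "wx": 0, "wy": 0, "wz": 0, "claw": 1},
  {"tx": 0, "ty": 0, "tz": 0, "wx": 0, "wy": 0, "wz": 0, "claw": 1},
])

```text
clock: 4.7
tcp_pos: [0.5645, -0.0134, 0.0327]
orientation: [0.0, -0.256, 0.967, -0.0]
wrist_force: [0.7, -0.1, 4.6]
finger_gap: 0.039
grip_force: 70.4
```

```bash
python3 -c "
from h import *
tool()"
```

```text
t 4.7 tcp [ 0.5645 -0.0134  0.0327] yaw_y 119.63 z [ 1.e-03 -1.e-04 -1.e+00] F [ 0.7 -0.1  4.6] T [ 0.05 -0.07 -0.02] gap 0.039 grip 70.4 q [-0.17  0.43 -0.3   0.84  0.   -0.68]
```

>>> carry_out([
  {"tx": 0, "ty": 0, "tz": 1.5, "wx": 0, "wy": 0, "wz": 0, "claw": 1},
  {"tx": 0, "ty": 0, "tz": 3, "wx": 0, "wy": 0, "wz": 0, "claw": 1},
  {"tx": 0, "ty": 0, "tz": 3, "wx": 0, "wy": 0, "wz": 0, "claw": 1},
  {"tx": 0, "ty": 0, "tz": 3, "wx": 0, "wy": 0, "wz": 0, "claw": 1},
  {"tx": 0, "ty": 0, "tz": 1.5, "wx": 0, "wy": 0, "wz": 0, "claw": 1},
  {"tx": 0, "ty": 0, "tz": 0, "wx": 0, "wy": 0, "wz": 0, "claw": 1},
])

```text
clock: 5.45
tcp_pos: [0.5645, -0.0133, 0.1533]
orientation: [0.001, -0.256, 0.967, -0.0]
wrist_force: [0.1, 0.1, -2.4]
finger_gap: 0.0389
grip_force: 70.5
```

>>> carry_out([
  {"tx": -0.85, "ty": 3.25, "tz": 0, "wx": 0, "wy": 0, "wz": -0.0445, "claw": 1},
  {"tx": -0.85, "ty": 3.25, "tz": 0, "wx": 0, "wy": 0, "wz": -0.0445, "claw": 1},
  {"tx": -0.85, "ty": 3.25, "tz": 0, "wx": 0, "wy": 0, "wz": -0.0445, "claw": 1},
  {"tx": -0.85, "ty": 3.25, "tz": 0, "wx": 0, "wy": 0, "wz": -0.0445, "claw": 1},
  {"tx": -0.85, "ty": 3.25, "tz": 0, "wx": 0, "wy": 0, "wz": -0.0445, "claw": 1},
  {"tx": -0.85, "ty": 3.25, "tz": 0, "wx": 0, "wy": 0, "wz": -0.0445, "claw": 1},
  {"tx": -0.85, "ty": 3.25, "tz": 0, "wx": 0, "wy": 0, "wz": -0.0445, "claw": 1},
  {"tx": -0.85, "ty": 3.25, "tz": 0, "wx": 0, "wy": 0, "wz": -0.0445, "claw": 1},
])

```text
clock: 6.45
tcp_pos: [0.4945, 0.2474, 0.1505]
orientation: [-0.002, -0.08, 0.997, -0.0]
wrist_force: [-0.2, -0.0, -1.8]
finger_gap: 0.0388
grip_force: 70.8
```

>>> carry_out([
  {"tx": 0, "ty": 0, "tz": 0, "wx": 0, "wy": 0, "wz": 0, "claw": 1},
  {"tx": 0, "ty": 0, "tz": 0, "wx": 0, "wy": 0, "wz": 0, "claw": 1},
  {"tx": 0, "ty": 0, "tz": 0, "wx": 0, "wy": 0, "wz": 0, "claw": 1},
])

```text
clock: 6.82
tcp_pos: [0.4959, 0.2458, 0.1518]
orientation: [-0.0, -0.08, 0.997, -0.0]
wrist_force: [0.7, -0.5, -2.3]
finger_gap: 0.0388
grip_force: 70.8
```

```bash
python3 - <<'E'
from h import *
W,im,s,M=wcloud(); cv2.imwrite("pics/wrist2.png",im); c=read_camera("side"); big=cv2.resize(c["image"][60:220,160:340],None,fx=3,fy=3); cv2.imwrite("pics/side2.png",big); Ws=cloud(c)
t=s["tcp_pos"]
for n,w in (("wrist",W),("side",Ws)):
    P=w.reshape(-1,3); d=np.hypot(P[:,0]-t[0],P[:,1]-t[1]); z=P[:,2]
    for lo,hi in ((.123,.135),(.148,.172),(.175,.195)):
        m=(d<.08)&(z>t[2]-.155+lo)&(z<t[2]-.155+hi)
        if m.sum()>30: rect(P[m],f"{n} {lo}-{hi}")
E
```

```text
t 6.825 tcp [0.4959 0.2458 0.1518] yaw_y 99.18 z [-1.e-03 -5.e-04 -1.e+00] F [ 0.7 -0.5 -2.3] T [ 0.04  0.   -0.04] gap 0.0388 grip 70.8 q [ 0.32  0.31 -0.16  1.1  -0.    0.15]
wrist 0.123-0.135 435 z [0.122  0.1249 0.128 ] ctr/size mm/ang [436.  235.4] [ 3.5 36.1] 9.2
wrist 0.148-0.172 8668 z [0.1473 0.1484 0.1593] ctr/size mm/ang [492.2 244.7] [111.7  90.9] 9.5
wrist 0.175-0.195 18084 z [0.1764 0.1782 0.1848] ctr/size mm/ang [481.5 242.8] [90.4 66.3] 10.6
side 0.123-0.135 98 z [0.1208 0.1262 0.1314] ctr/size mm/ang [495.4 216.7] [ 55.4 127.4] 83.0
side 0.148-0.172 387 z [0.1455 0.1491 0.167 ] ctr/size mm/ang [498.9 223.1] [121.7  56.7] 5.7
side 0.175-0.195 250 z [0.1728 0.1769 0.1851] ctr/size mm/ang [498.6 240.1] [ 65.  123.6] 86.4
```

View pics/wrist2.png

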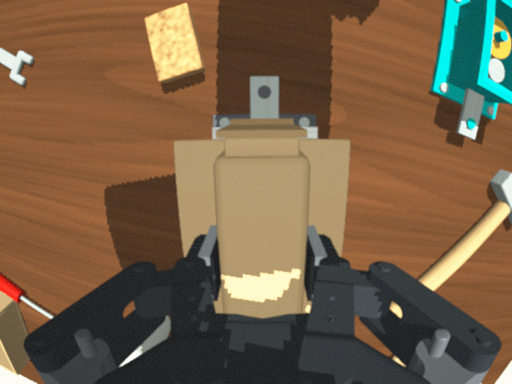

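View pics/side2.png

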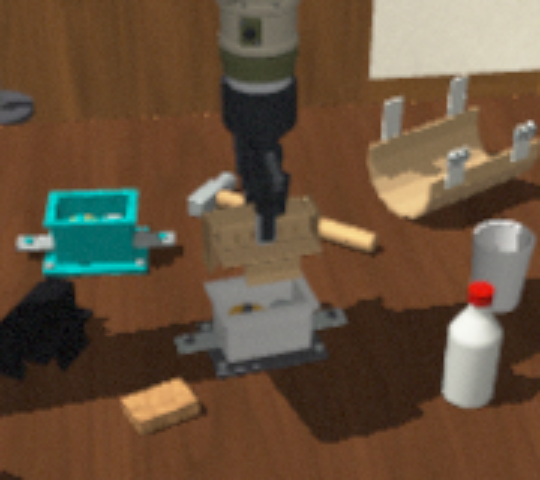

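```bash
python3 - <<'E'
from h import *
W,im,s,M=wcloud(); t=s["tcp_pos"]
a=np.radians(9.3); ex=np.array([np.cos(a),np.sin(a)]); ey=np.array([-ex[1],ex[0]])
P=W.reshape(-1,3); X=(P[:,:2]-[.4967,.247])@ex*1e3; Y=(P[:,:2]-[.4967,.247])@ey*1e3; z=P[:,2]
near=np.hypot(X,Y)<85
for n,lo,hi in (("flange",t[2]-.009,t[2]+.0),("top",t[2]+.02,t[2]+.032),("arm",t[2]-.03,t[2]+.03),("rim",.066,.073),("bar",.018,.026)):
    m=near&(z>lo)&(z<hi)&(X<0)
    if n=="flange":
        m&=(abs(Y)>22)&(X<-15)
    if m.sum()>20: print(n,m.sum(),"z",np.median(z[m]).round(4),"X",np.percentile(X[m],[0.5,2,98]).round(1),"Y",np.percentile(Y[m],[.5,2,98,99.5]).round(1))
m=(z>.018)&(z<.026)&(X<-70)&(X>-105)&(abs(Y)<18); print("bar Y",np.median(Y[m]).round(1),m.sum(),X[m].min())
print("tcp in housing",(t[:2]-[.4967,.247])@ex*1e3,(t[:2]-[.4967,.247])@ey*1e3)
E
```

```text
t 6.925 tcp [0.4962 0.2459 0.1521] yaw_y 99.16 z [-3.e-04 -1.e-04 -1.e+00] F [-0.4 -0.5 -1. ] T [0.01 0.01 0.  ] gap 0.0387 grip 70.8 q [ 0.32  0.31 -0.16  1.1  -0.    0.16]
flange 5802 z 0.1487 X [-53.6 -53.2 -15.9] Y [-46.1 -45.4  42.2  43. ]
top 13091 z 0.1785 X [-60.1 -59.4  -1.5] Y [-31.7 -22.1  19.2  28.8]
arm 21728 z 0.1775 X [-62.1 -60.2  -2. ] Y [-45.7 -43.7  40.7  42.6]
rim 193 z 0.0697 X [-55.8 -55.8 -46.5] Y [-39.2 -38.7  39.9  40. ]
bar 759 z 0.0218 X [-84.7 -84.1 -61.1] Y [-12.2 -12.1  13.2  13.3]
bar Y 0.6 920 -98.98741774092534
tcp in housing -0.6807309961605237 -1.0471797249063097
```

Held level and nearly centred: the offset is about 0 along x and -1.9 mm along y in the housing frame. I'll correct that and descend to the rim.

>>> carry_out([
  {"tx": 0, "ty": 0.18, "tz": 0, "wx": 0, "wy": 0, "wz": 0, "claw": 1},
  {"tx": 0, "ty": 0, "tz": -1.5, "wx": 0, "wy": 0, "wz": 0, "claw": 1},
  {"tx": 0, "ty": 0, "tz": -1.5, "wx": 0, "wy": 0, "wz": 0, "claw": 1},
  {"tx": 0, "ty": 0, "tz": -1, "wx": 0, "wy": 0, "wz": 0, "claw": 1},
  {"tx": 0, "ty": 0, "tz": -0.6, "wx": 0, "wy": 0, "wz": 0, "claw": 1},
  {"tx": 0, "ty": 0, "tz": 0, "wx": 0, "wy": 0, "wz": 0, "claw": 1},
  {"tx": 0, "ty": 0, "tz": 0, "wx": 0, "wy": 0, "wz": 0, "claw": 1},
])

```text
clock: 7.85
tcp_pos: [0.4963, 0.2487, 0.1067]
orientation: [0.0, -0.081, 0.997, 0.0]
wrist_force: [0.5, -0.1, -1.6]
finger_gap: 0.0387
grip_force: 70.8
```

```bash
python3 - <<'E'
from h import *
W,im,s,M=wcloud(); cv2.imwrite("pics/wrist3.png",im); t=s["tcp_pos"]
a=np.radians(9.3); ex=np.array([np.cos(a),np.sin(a)]); ey=np.array([-ex[1],ex[0]])
print("tcp in housing mm",(t[:2]-[.4967,.247])@ex*1e3,(t[:2]-[.4967,.247])@ey*1e3)
E
```

```text
t 7.85 tcp [0.4963 0.2487 0.1067] yaw_y 99.24 z [ 7.e-04  3.e-04 -1.e+00] F [ 0.5 -0.1 -1.6] T [-0.03 -0.   -0.  ] gap 0.0387 grip 70.8 q [ 0.32  0.34 -0.23  1.    0.    0.16]
tcp in housing mm -0.1434757142556273 1.7076482457019049
```

View pics/wrist3.png

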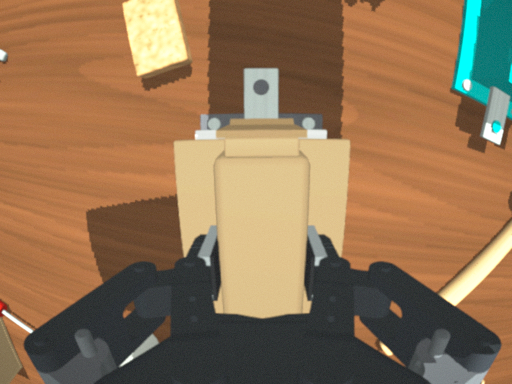

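The image shows the rim spanning columns 196–327 (centre 261.5), the flange 174–350 (centre 262) and the bar centred at 262, so the cover is aligned. Lowering it onto the rim slowly.

>>> carry_out([
  {"tx": 0, "ty": 0, "tz": -0.5, "wx": 0, "wy": 0, "wz": 0, "claw": 1},
  {"tx": 0, "ty": 0, "tz": -0.5, "wx": 0, "wy": 0, "wz": 0, "claw": 1},
  {"tx": 0, "ty": 0, "tz": -0.2, "wx": 0, "wy": 0, "wz": 0, "claw": 1},
  {"tx": 0, "ty": 0, "tz": -0.2, "wx": 0, "wy": 0, "wz": 0, "claw": 1},
  {"tx": 0, "ty": 0, "tz": 0, "wx": 0, "wy": 0, "wz": 0, "claw": 1},
  {"tx": 0, "ty": 0, "tz": 0, "wx": 0, "wy": 0, "wz": 0, "claw": 1},
])

```text
clock: 8.65
tcp_pos: [0.496, 0.2485, 0.0923]
orientation: [0.0, -0.08, 0.997, 0.0]
wrist_force: [-0.6, 0.0, -1.6]
finger_gap: 0.0386
grip_force: 71.0
```

```bash
python3 -c "
from h import *
tool()"
```

```text
t 8.65 tcp [0.496  0.2485 0.0923] yaw_y 99.23 z [ 1.e-04  1.e-04 -1.e+00] F [-0.6  0.  -1.6] T [ 0.04 -0.03 -0.01] gap 0.0386 grip 71.0 q [ 0.32  0.35 -0.25  0.97  0.    0.16]
```

>>> carry_out([
  {"tx": 0, "ty": 0, "tz": -0.2, "wx": 0, "wy": 0, "wz": 0, "claw": 1},
  {"tx": 0, "ty": 0, "tz": -0.2, "wx": 0, "wy": 0, "wz": 0, "claw": 1},
  {"tx": 0, "ty": 0, "tz": -0.2, "wx": 0, "wy": 0, "wz": 0, "claw": 1},
  {"tx": 0, "ty": 0, "tz": 0, "wx": 0, "wy": 0, "wz": 0, "claw": 1},
])

```text
clock: 9.15
tcp_pos: [0.4971, 0.249, 0.0879]
orientation: [0.002, -0.081, 0.997, 0.0]
wrist_force: [-0.2, -0.6, 8.0]
finger_gap: 0.0389
grip_force: 72.2
```

```bash
python3 -c "
from h import *
tool()"
```

```text
t 9.15 tcp [0.4971 0.249  0.0879] yaw_y 99.24 z [ 0.0029  0.0012 -1.    ] F [-0.2 -0.6  8. ] T [-0.09  0.33  0.02] gap 0.0389 grip 72.2 q [ 0.32  0.36 -0.25  0.95  0.    0.16]
```

>>> carry_out([
  {"tx": 0, "ty": 0, "tz": -0.2, "wx": 0, "wy": 0, "wz": 0, "claw": 1},
  {"tx": 0, "ty": 0, "tz": -0.2, "wx": 0, "wy": 0, "wz": 0, "claw": 1},
  {"tx": 0, "ty": 0, "tz": -0.2, "wx": 0, "wy": 0, "wz": 0, "claw": 1},
  {"tx": 0, "ty": 0, "tz": -0.2, "wx": 0, "wy": 0, "wz": 0, "claw": 1},
  {"tx": 0, "ty": 0, "tz": 0, "wx": 0, "wy": 0, "wz": 0, "claw": 1},
])

```text
clock: 9.78
tcp_pos: [0.4965, 0.2489, 0.0791]
orientation: [0.001, -0.081, 0.997, 0.0]
wrist_force: [-0.4, 0.2, 5.3]
finger_gap: 0.039
grip_force: 73.5
```

```bash
python3 -c "
from h import *
tool()"
```

```text
t 9.775 tcp [0.4965 0.2489 0.0791] yaw_y 99.24 z [ 1.4e-03  9.0e-04 -1.0e+00] F [-0.4  0.2  5.3] T [ 0.05  0.29 -0.04] gap 0.039 grip 73.5 q [ 0.32  0.37 -0.27  0.94  0.    0.16]
```

>>> carry_out([
  {"tx": 0, "ty": 0, "tz": -0.15, "wx": 0, "wy": 0, "wz": 0, "claw": 1},
  {"tx": 0, "ty": 0, "tz": -0.15, "wx": 0, "wy": 0, "wz": 0, "claw": 1},
  {"tx": 0, "ty": 0, "tz": 0, "wx": 0, "wy": 0, "wz": 0, "claw": 1},
])

```text
clock: 10.15
tcp_pos: [0.4959, 0.2487, 0.077]
orientation: [0.001, -0.081, 0.997, 0.0]
wrist_force: [-4.9, -1.2, 14.6]
finger_gap: 0.0387
grip_force: 74.6
```

```bash
python3 -c "
from h import *
tool()"
```

```text
t 10.15 tcp [0.4959 0.2487 0.077 ] yaw_y 99.25 z [ 1.e-03  5.e-04 -1.e+00] F [-4.9 -1.2 14.6] T [-0.33  1.08 -0.02] gap 0.0387 grip 74.6 q [ 0.32  0.37 -0.27  0.93  0.    0.16]
```

>>> carry_out([
  {"tx": 0, "ty": 0, "tz": -0.1, "wx": 0, "wy": 0, "wz": 0, "claw": 1},
  {"tx": 0, "ty": 0, "tz": 0, "wx": 0, "wy": 0, "wz": 0, "claw": 1},
  {"tx": 0, "ty": 0, "tz": 0, "wx": 0, "wy": 0, "wz": 0, "claw": 1},
])

```text
clock: 10.52
tcp_pos: [0.4959, 0.2487, 0.077]
orientation: [0.001, -0.081, 0.997, 0.0]
wrist_force: [-7.3, -1.4, 21.1]
finger_gap: 0.0387
grip_force: 75.5
```

```bash
python3 - <<'E'
from h import *
tool()
c=read_camera("side"); W=cloud(c); cv2.imwrite("pics/side3.png",cv2.resize(c["image"][110:210,190:310],None,fx=5,fy=5,interpolation=cv2.INTER_CUBIC))
E
```

```text
t 10.525 tcp [0.4959 0.2487 0.077 ] yaw_y 99.25 z [ 1.6e-03  6.0e-04 -1.0e+00] F [-7.3 -1.4 21.1] T [-0.46  1.52 -0.04] gap 0.0387 grip 75.5 q [ 0.32  0.37 -0.27  0.93  0.    0.16]
```

View pics/side3.png

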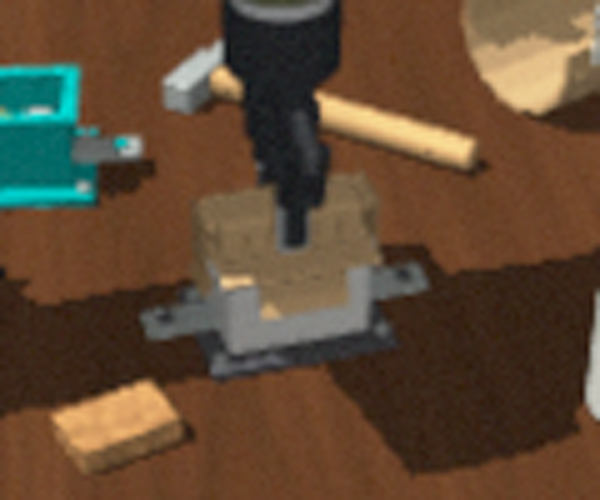

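The cover is bottomed: its height no longer changes while the force rises, and the side view shows it down over the rim. I'll relax the push, release and retreat upward.

>>> carry_out([
  {"tx": 0, "ty": 0, "tz": 0.2, "wx": 0, "wy": 0, "wz": 0, "claw": 1},
  {"tx": 0, "ty": 0, "tz": 0, "wx": 0, "wy": 0, "wz": 0, "claw": 0.5},
  {"tx": 0, "ty": 0, "tz": 0, "wx": 0, "wy": 0, "wz": 0, "claw": -0.5},
  {"tx": 0, "ty": 0, "tz": 0, "wx": 0, "wy": 0, "wz": 0, "claw": -1},
  {"tx": 0, "ty": 0, "tz": 0, "wx": 0, "wy": 0, "wz": 0, "claw": -1},
  {"tx": 0, "ty": 0, "tz": 0, "wx": 0, "wy": 0, "wz": 0, "claw": -1},
  {"tx": 0, "ty": 0, "tz": 1, "wx": 0, "wy": 0, "wz": 0, "claw": -1},
  {"tx": 0, "ty": 0, "tz": 3, "wx": 0, "wy": 0, "wz": 0, "claw": -1},
])

```text
clock: 11.58
tcp_pos: [0.4947, 0.2481, 0.1158]
orientation: [-0.002, -0.081, 0.997, -0.0]
wrist_force: [0.8, 0.5, 0.6]
finger_gap: 0.0854
grip_force: 0.0
```

>>> carry_out([
  {"tx": 0, "ty": 0, "tz": 4, "wx": 0, "wy": 0, "wz": 0, "claw": -1},
  {"tx": 0, "ty": 0, "tz": 4, "wx": 0, "wy": 0, "wz": 0, "claw": -1},
  {"tx": -1, "ty": 0, "tz": 3, "wx": 0, "wy": 0, "wz": 0, "claw": -1},
  {"tx": -2, "ty": 0, "tz": 0, "wx": 0, "wy": 0, "wz": 0, "claw": -1},
  {"tx": -2, "ty": 0, "tz": 0, "wx": 0, "wy": 0, "wz": 0, "claw": -1},
  {"tx": -1, "ty": 0, "tz": 0, "wx": 0, "wy": 0, "wz": 0, "claw": -1},
  {"tx": 0, "ty": 0, "tz": 0, "wx": 0, "wy": 0, "wz": 0, "claw": -1},
  {"tx": 0, "ty": 0, "tz": 0, "wx": 0, "wy": 0, "wz": 0, "claw": -1},
])

```text
clock: 12.58
tcp_pos: [0.4366, 0.2486, 0.2265]
orientation: [0.0, -0.08, 0.997, 0.0]
wrist_force: [0.9, 1.0, 0.3]
finger_gap: 0.0854
grip_force: 0.0
```

```bash
python3 - <<'E'
from h import *
W,im,s,M=wcloud(); cv2.imwrite("pics/wrist4.png",im)
a=np.radians(9.3); ex=np.array([np.cos(a),np.sin(a)]); ey=np.array([-ex[1],ex[0]])
for n,w in (("wrist",W),("side",cloud(read_camera("side")))):
    P=w.reshape(-1,3); Q=P[:,:2]-[.4967,.247]; X=Q@ex*1e3; Y=Q@ey*1e3; z=P[:,2]; near=(abs(X)<70)&(abs(Y)<55)
    m=near&(z>.097)&(z<.115); rect(P[m],n+" hump")
    q=np.c_[P[m],np.ones(m.sum())]; co=np.linalg.lstsq(np.c_[X[m],Y[m],q[:,3]],z[m]*1e3,rcond=None)[0]; print(" top plane: slope",co[:2].round(4),"height",co[2].round(1))
    f=near&(z>.068)&(z<.08); rect(P[f],n+" flange"); print(" flange z -x,+x",[np.median(z[f&(np.sign(X)==g)&(abs(Y)>25)]).round(4) for g in (-1,1)])
E
```

```text
t 12.575 tcp [0.4366 0.2486 0.2265] yaw_y 99.23 z [ 7.e-04  2.e-04 -1.e+00] F [0.9 1.  0.3] T [-0.04  0.03 -0.02] gap 0.0854 grip 0.0 q [ 0.36  0.17 -0.15  1.25 -0.    0.2 ]
wrist hump 4300 z [0.1012 0.1033 0.1045] ctr/size mm/ang [497.1 248.5] [122.  40.] 9.2
 top plane: slope [ 0.0015 -0.0067] height 103.1
wrist flange 4042 z [0.0721 0.0735 0.0747] ctr/size mm/ang [493.7 247.7] [114.6  90.5] 9.9
 flange z -x,+x [np.float64(0.0735), np.float64(0.0735)]
side hump 268 z [0.0988 0.102  0.1045] ctr/size mm/ang [498.1 245. ] [121.8  42.9] 11.2
 top plane: slope [0.0016 0.0278] height 102.0
side flange 267 z [0.069  0.0726 0.0778] ctr/size mm/ang [500.5 229.6] [122.4  61.8] 8.6
 flange z -x,+x [np.float64(0.0723), np.float64(0.0724)]
```

View pics/wrist4.png

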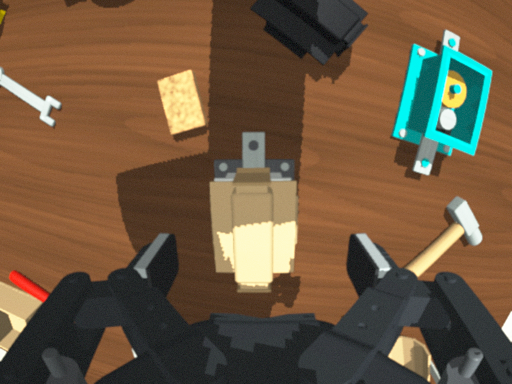

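The view shows the cover level on the housing, centred at about (253,230). Its top is at 0.103–0.104 m and the flange is 73.5 mm at both ends (expected 74), so it is fully home and released. The bottle was not approached.

```bash
python3 -c "
from h import *
c=read_camera('side'); W=cloud(c)[150:198,300:332].reshape(-1,3); print('bottle top',np.nanmax(W[:,2]))
print(env.hand_in())"
```

```text
bottle top 0.14002711060063722
the job is handed in; nothing more can be done
None
```

The cover is pressed fully home on the open housing and released: the last camera reading shows it level, centred within about 2 mm, its top at the expected height and the bottle upright; the clips' snap was inferred from that height, not seen, and the job is handed in without a verdict returned.

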